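Put the comb away in its sliding-lid box

ROBOT

A 7-joint arm with a two-finger parallel gripper is mounted at the origin on the work surface. World frame = base frame: x ahead of the robot, y to its left, z up, the work surface at z = 0. Lengths are in m, angles in degrees, forces in N, time in s.
With the tool pointing down it reaches from about 0.425 to 0.875 m from the base axis. Payload 4.7 kg.
Tool frame: the origin (TCP) lies midway between the tips of the shut fingers; the grasp point (between the pads) lies 19 mm behind it; z points along the fingers, y is the line along which they close (so a half turn about z gives the same grasp; the last joint's range is limited). The gripper opens to 87 mm and grips with 3 to 60 N. Pads are 19 mm wide; open, the fingers measure 117 mm over their backs; the gripper's body (75 mm by 190 mm) begins 51 mm behind the grasp point.
Start: joints at [-66.801, 18.392, -4.016, 83.108, 1.295, 78.541, -3.26], TCP at [0.248, 0.601, 0.223] pointing down, gripper open.
Joint ranges: [-163.93, 163.93], [-17.29, 119.83], [-79.2, 71.16], [3.27, 140.29], [-89.18, 269.18], [5.43, 117.66], [-154.24, 154.24]. Speed limits (degrees/s): [147.25, 147.25, 180, 180, 180, 180, 180].

INTERFACE

Orientations are given as [roll, pitch, yaw] about the fixed x, y, z axes, in that order (R = Rz(yaw) Ry(pitch) Rx(roll)).
In Python, from cell import env, viewer, boxes_of, masks_of gives the robot as it stands. The module is installed in compiled form; this text tells all that it offers.
- The arm moves only by the tool apply_moves, never from a script. Its argument "moves" is a list of rows, each a list of 7 numbers: the shift along the tool's x, y, z scaled (see below), then the turn, a rotation vector about the tool's x, y, z scaled (see below), then the opening, from 0 (shut) to 1 (fully open). A call has 1 to 20 rows; each row is the pose to reach, as a shift and turn from the pose commanded when the call began, along the tool's axes at that moment; what a row does not reach only later rows make up. The controller multiplies each number of a shift by 0.2 m and each number of a turn by 1.5 rad. A row lasts 1/10 s, in which the tool goes at most 50 mm and 8.59 degrees, less where a joint would pass 70% of its speed; a pose out of reach is approached as far as the arm can. A call with a number of a shift or a turn outside -1 to 1 is refused whole. A call with a gripper value outside its range is refused whole. The fingers move at their own pace and stop on an object; "grip_force" is the grip in N (left out, the last holds). Time passes only in rows, so rows that repeat a pose let the fingers close. It gives the time, the measured TCP pose, the force, the opening and the grip force at its end, in the units of the state.
- env.get_obs(): the state, without advancing time (a new reading comes with each control period).
- viewer.read_camera(name): name is "scene" or "top" or "wrist"; returns the picture (384x512x3 uint8, red, green, blue); there is no depth.
- viewer.get_calibration(name): a dict with "fov_y" (degrees; the focal length in pixels is half the picture's height over the tangent of half this angle, whatever the lens; pixels are square), "cx", "cy" (the principal point, pixels), "position" and "orientation" of the camera in the world. Camera axes: x right, y up, looking along -z (the intrinsics and any distortion apply to the point x, -y, -z); pixel columns grow to the right and rows downward; lengths in m; the calibration is good to about 2 mm. A picture is of the moment at which its call begins: read the wrist's pose just before it. get_calibration takes no time and is no camera call; for the wrist camera it gives the pose at the moment of the call.
- env.sign_off(): hands the job in; it is judged then, once.
Trained networks look in the newest picture that a camera, given by its name, has taken for a name from the list of things; names that differ only in an ending like _2 or _b are one class to them, and where a whole thing is asked for, a point or a joint stands for the part that bears it (a point fixed in the world has none). Each returns a list of dicts, best first, with "conf" (0 to 1); they miss things now and then, are a little off and sometimes report something else, mostly with a low value. They report only what shows in the picture. A call takes as long as a camera call.
- boxes_of(camera, target): "location" ([column, row] in pixels, amid what is visible of it).
- masks_of(camera, target): "pixels" (384x512 bool, what is visible of it) and "location" ([column, row] in pixels, amid what is visible of it).
The state is a dict: "time_s": time; "qpos": joint angles; "joint_velocities": joint speeds; "effort": joint torques, N m; "tool_pos": TCP position; "tool_rot": TCP orientation; "force": force on the tool from outside, world axes, zero at the start; "wrist_torque": the same for the moment, N m; "grip_width": finger opening in m; "grasp_force": force on a finger pad.
Only numpy, scipy, OpenCV 4.12 (cv2) and the standard library are available. Lean on these libraries where they do the work, as an engineer would, in place of code of your own. Each camera call takes 0.05 s, during which the arm holds its last target. There are 200 camera calls.

TASK

Take the wooden comb from the drying rack and slide it teeth first into the leaning slot inside the wooden box until it is fully home, feeling for the slot because the insert is not always in the same place. Let go of it, then slide the lid shut. Never press the comb against the box with more than 60 N, and leave the other things on the nightstand where they are.

Things in the scene. Friction and masses are not known exactly. Their poses are not given: they have to be found in the camera images.
- comb: Flat beech comb, 8 mm thick (own x), 120 mm long (own y), 72 mm tall (own z). Origin: middle of the teeth edge; z points from the teeth to the solid spine, which is the 36 mm farthest from the teeth. The lowest 4 mm of the teeth are only 5 mm thick. 60 g. It starts upright, teeth down, loosely in the drying rack; both faces are alike.
- rack: White plastic drying rack, fixed: base 70 x 150 mm, 8 mm thick, with four low posts (22 mm tall, tops 30 mm above the table) that hold the comb on its teeth along the rack's y. Origin: centre of the underside.
- comb_box: Wooden box, fixed: 164 (x) by 150 mm (y). Origin: centre of the underside; x points to the robot. Walls 7 mm; far (-x) end wall 68 mm tall, near one 79, side walls 89 mm. Inside 150 by 136 mm, floor 6 mm thick. A wooden insert in it has one slot along y over the whole width. A comb fully home clears the lid by 5 mm; one on the insert's ledge blocks it.
- slot_nominal (a point): Point on the box (axes as the box) at x +28, z +10 mm: centre of the slot's bottom IF the insert were centred. It sits up to 8 mm either way along the box's x, unreported: feel or look for it. The slot is 10.5 mm wide and leans 30 degrees: going in is down and to the box's +x (to the robot); the comb's spine leans to its -x (away). The insert stays put under pushes below 25 N.
- ledge_nominal (a point): Point on the box in the same nominal sense: on the ledge, 19 mm to the -x side of the slot's centre line. The flat ledge, 28 mm wide, is square to the slot's direction (rises 30 degrees towards +x), 26 mm above the slot's bottom along the slot. On the slot's +x side is a 12 mm thick fence 7 mm higher than the ledge: teeth slid up the ledge stop with the comb's face on it.
- box_lid (a joint): Opening of the box's sliding lid in m: 0 shut, 0.14 wide open; opening moves it along the box's +x, to the robot. The lid is a 164 x 134 x 7 mm panel, top face 87 mm above the box's underside; about 2 N moves it.
- lid_handle (a point): Centre of the top of the lid's grip bar: 12 mm thick (box x), 70 mm long (box y), 27 mm tall above the lid's top face. It moves with the lid.
- rabbit: Bystander: white ceramic rabbit figurine, 66 mm wide, 128 mm tall. Origin: centre of the underside.
- stacking_cup: Bystander: orange plastic stacking cup, open at the top, 64 mm wide, 55 mm tall. Origin: centre of the underside.
- sippy_cup: Bystander: stainless steel sippy cup with grey lid and two side handles (120 mm over the handles), 126 mm tall. Origin: centre of the underside.
- pacifier_clip: Bystander: white plastic spring pacifier clip lying flat, 80 x 28 mm, 18 mm tall. Origin: centre of the underside.
- cream_jar: Bystander: white plastic cream jar, 60 mm wide, 50 mm tall. Origin: centre of the underside.

How it is judged:
By the outcome, as a careful person would: the job done as asked, in the order asked, and still so for the second after the job is handed in, with the robot touching nothing.
It also fails if it takes over 66 s, if anything falls off the work surface, if the arm or the gripper's body presses on something with over 40 N, if the wrist force passes 120 N, or if a joint passes its speed limit or range.

## Working session

There is one attempt and no reset: what is moved stays moved. The work goes in short steps, Python scripts to look and compute and a tool call to move; the robot and the scene stay as the last step left them, time stands still between calls to the robot, and variables do not carry over. Pictures are saved under pics/ and viewed, at most 10 in all, crops included, and the job is handed in when it is done.

Besides the shell and the picture viewer there is one more tool, called after "Call:" by a JSON object that holds its "name" and its "arguments". apply_moves: Moves the arm, as the interface text tells. Shifts and turns lie within -1 to 1; 1 stands for 0.2 m of shift or 1.5 rad of turn. Its arguments: {"type":"object","properties":{"moves":{"type":"array","items":{"type":"array","items":{"type":"number","minimum":-1,"maximum":1}}},"grip_force":{"type":"number"}},"required":["moves"]}

```bash
mkdir -p pics
cat > h.py <<'E'
import numpy as np, cv2
from cell import env, viewer, boxes_of, masks_of
from scipy.spatial.transform import Rotation as R
def rot(o):
    o=np.array(o,float)
    if o.shape==(3,3): return o
    if o.size==4: return R.from_quat(o).as_matrix()
    return R.from_euler('xyz',o,degrees=True).as_matrix()
def ray(c,px):
    f=192/np.tan(np.radians(c['fov_y'])/2)
    d=np.array([(px[0]-c['cx'])/f,-(px[1]-c['cy'])/f,-1])
    return np.array(c['position']),rot(c['orientation'])@d
def onz(c,px,z):
    p,d=ray(c,px); return p+d*(z-p[2])/d[2]
def proj(c,P):
    f=192/np.tan(np.radians(c['fov_y'])/2)
    q=rot(c['orientation']).T@(np.array(P)-c['position'])
    return np.array([c['cx']+f*q[0]/-q[2], c['cy']-f*q[1]/-q[2]])
def tri(c1,p1,c2,p2):
    A=[];b=[]
    for c,p in((c1,p1),(c2,p2)):
        o,d=ray(c,p); d=d/np.linalg.norm(d); M=np.eye(3)-np.outer(d,d); A.append(M); b.append(M@o)
    return np.linalg.lstsq(np.vstack(A),np.hstack(b),rcond=None)[0]
E
python3 - <<'E'
from h import *
ims=[]
for n in('scene','top'):
    im=viewer.read_camera(n); c=viewer.get_calibration(n); print(n,c)
    cv2.imwrite(f'pics/{n}0.png',cv2.cvtColor(im,cv2.COLOR_RGB2BGR))
    for t in('comb','rack','comb_box','box_lid','lid_handle','rabbit','stacking_cup','sippy_cup','pacifier_clip','cream_jar'):
        m=masks_of(n,t)
        for k in m[:2]:
            ys,xs=np.nonzero(k['pixels']); 
            r=cv2.minAreaRect(np.c_[xs,ys].astype(np.float32))
            print(t,round(k['conf'],2),np.round(k['location']),[np.round(v,1) for v in r], np.round(onz(c,r[0],0.0),3))
print(env.get_obs())
E
```

```text
scene {'fov_y': 50.76489634041217, 'cx': 259.06612276088055, 'cy': 184.7444888309586, 'position': array([ 1.36886787, -0.66174452,  0.93069207]), 'orientation': array([50.24737858,  0.72431488, 50.09499857])}
comb 0.75 [295. 162.] [array([295.4, 161.2]), array([14.5, 33.1]), np.float64(65.6)] [0.486 0.244 0.   ]
rack 0.87 [296. 168.] [array([296.8, 171.9]), array([13.8, 40.8]), np.float64(72.1)] [0.537 0.202 0.   ]
rack 0.28 [243. 177.] [array([241.5, 175. ]), array([20., 17.]), np.float64(90.0)] [0.417 0.034 0.   ]
comb_box 0.83 [192. 206.] [array([188.5, 204.5]), array([94.8, 58. ]), np.float64(45.0)] [ 0.427 -0.203  0.   ]
box_lid 0.56 [174. 187.] [array([173.7, 186.5]), array([35.8, 51.1]), np.float64(61.9)] [ 0.31  -0.191  0.   ]
lid_handle 0.86 [174. 186.] [array([173.7, 186. ]), array([37.2, 52. ]), np.float64(60.9)] [ 0.308 -0.19   0.   ]
stacking_cup 0.52 [242. 177.] [array([241.5, 175. ]), array([20., 17.]), np.float64(90.0)] [0.417 0.034 0.   ]
stacking_cup 0.22 [278. 203.] [array([281., 200.]), array([36., 20.]), np.float64(90.0)] [0.615 0.052 0.   ]
sippy_cup 0.88 [145. 
[... 2296 characters left out ...]
1.1, 'qpos': array([-66.79854855,  18.39376972,  -4.01564477,  83.10674183,
         1.29426232,  78.53870292,  -3.25987813]), 'joint_velocities': array([-0.08385591, -0.04007425,  0.00557641, -0.01490039, -0.09173311,
       -0.06833408, -0.00948444]), 'effort': array([ 1.68763427e-04, -4.91109645e+01, -4.03417004e-01, -3.12777185e+01,
       -6.37951959e-02,  3.33754707e-02,  1.56670887e-05]), 'tool_pos': array([0.24767033, 0.60100912, 0.22257262]), 'tool_rot': array([1.79994130e+02, 1.95853569e-03, 1.57606870e+02]), 'force': array([ 0.20433955, -0.11723571,  0.27225622]), 'wrist_torque': array([-0.08065716,  0.02483271, -0.01483595]), 'grasp_force': 0.0, 'grip_width': 0.08727989027509676}
```

Run:
```python
import cv2
a=cv2.imread('pics/top0.png')[110:300,90:440]; b=cv2.imread('pics/scene0.png')[120:290,110:350]
cv2.imwrite('pics/a.png',cv2.resize(a,None,fx=2.28,fy=2.28,interpolation=3)); cv2.imwrite('pics/b.png',cv2.resize(b,None,fx=3.3,fy=3.3,interpolation=3))
```

```text
(no output)
```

View pics/a.png

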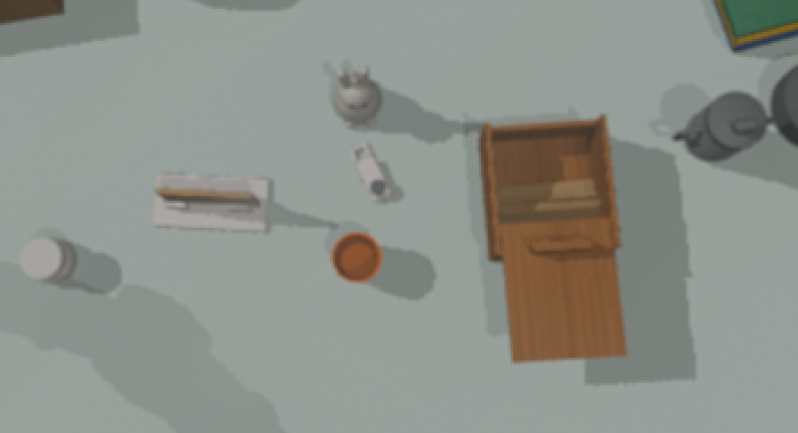

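View pics/b.png

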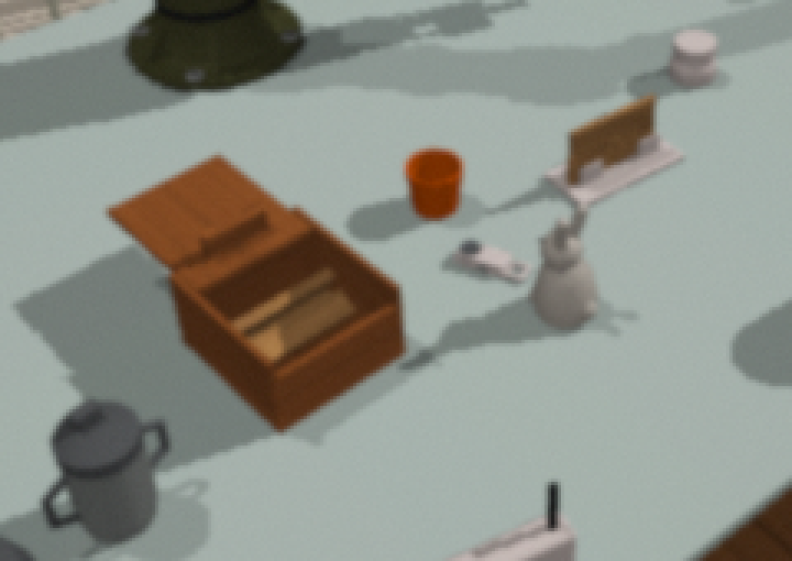

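```bash
cat >> h.py <<'E'
def row(p,r=None,base=None,grip=None):
    o=env.get_obs(); b=base or (o['tool_pos'],o['tool_rot'])
    B=rot(b[1]); s=B.T@(np.array(p)-b[0])/0.2
    t=np.zeros(3) if r is None else R.from_matrix(B.T@rot(r)).as_rotvec()/1.5
    print('row',np.round(np.r_[s,t],4).tolist())
E
python3 - <<'E'
from h import *
c=viewer.get_calibration('top'); s=viewer.get_calibration('scene'); w=viewer.get_calibration('wrist')
o=env.get_obs(); B=rot(o['tool_rot']); print('cam in tool',B.T@(w['position']-o['tool_pos']), R.from_matrix(B.T@rot(w['orientation'])).as_euler('xyz',degrees=True),w['fov_y'],w['cx'],w['cy'])
f=lambda x,y:(90+x/2.28,110+y/2.28); g=lambda x,y:(110+x/3.3,120+y/3.3)
for n,p,z in [('rackTL',f(158,173),.008),('rackTR',f(269,179),.008),('rackBL',f(152,224),.008),('rackBR',f(269,231),.008),('combL',f(156,191),.08),('combR',f(258,203),.08),('boxTL',f(485,126),.089),('boxTR',f(603,118),.089),('boxBL',f(495,258),.089),('boxBR',f(618,246),.089),('lidBL',f(513,361),.087),('lidBR',f(626,354),.087),('hanL',f(533,243),.114),('hanR',f(590,241),.114)]:
    print(n,np.round(onz(c,p,z),3))
for n,p,z in [('combL',g(570,133),.08),('combR',g(653,97),.08),('boxNearR',g(283,372),.089),('boxFarR',g(401,290),.089),('lid1',g(217,155),.087),('lid2',g(110,210),.087),('hanL',g(203,240),.114),('hanR',g(267,212),.114)]:
    print('s',n,np.round(onz(s,p,z),3))
row([.525,.2,.26],[180,0,90])
E
```

```text
cam in tool [ 0.08370944 -0.00090877 -0.16141251] [1.62342502e+02 1.98410502e-02 8.99864774e+01] 59.53406297983996 252.57259159048115 189.30415846620204
rackTL [0.568 0.271 0.008]
rackTR [0.557 0.123 0.008]
rackBL [0.5   0.277 0.008]
rackBR [0.488 0.123 0.008]
combL [0.531 0.253 0.08 ]
combR [0.514 0.126 0.08 ]
boxTL [ 0.602 -0.154  0.089]
boxTR [ 0.609 -0.3    0.089]
boxBL [ 0.44  -0.16   0.089]
boxBR [ 0.451 -0.307  0.089]
lidBL [ 0.319 -0.176  0.087]
lidBR [ 0.325 -0.308  0.087]
hanL [ 0.454 -0.202  0.114]
hanR [ 0.455 -0.268  0.114]
s combL [0.528 0.136 0.08 ]
s combR [0.539 0.252 0.08 ]
s boxNearR [ 0.632 -0.295  0.089]
s boxFarR [ 0.615 -0.155  0.089]
s lid1 [ 0.322 -0.176  0.087]
s lid2 [ 0.331 -0.304  0.087]
s hanL [ 0.462 -0.27   0.114]
s hanR [ 0.466 -0.202  0.114]
row [-2.0459, -1.3256, -0.1872, 0.0001, -0.0, 0.7866]
```

Call:
{"name": "apply_moves", "arguments": {"moves": [[-1, -0.65, -0.1, 0, 0, 0.4, 1], [-1, -0.65, -0.1, 0, 0, 0.4, 1], [-1, -0.65, -0.1, 0, 0, 0.4, 1], [-1, -0.65, -0.1, 0, 0, 0.4, 1], [-1, -0.65, -0.1, 0, 0, 0.4, 1]]}}

```text
time_s: 1.6
tool_pos: [0.3852, 0.4017, 0.2432]
tool_rot: [179.9, 0.0, 122.9]
force: [0.4, 0.2, -0.3]
grip_width: 0.0868
grasp_force: 0.0
```

Run:
```python
from h import *
row([.525,.19,.26],[180,0,85.5])
```

```text
row [-1.2684, 0.0125, -0.0832, 0.0008, 0.0001, 0.4351]
```

Call:
{"name": "apply_moves", "arguments": {"moves": [[-1, 0.01, 0.1, 0, 0, 0.43, 1], [-1, 0.01, 0.1, 0, 0, 0.43, 1], [-1, 0.01, 0.1, 0, 0, 0.43, 1], [-1, 0.01, 0.1, 0, 0, 0.43, 1], [-1, 0.01, 0.1, 0, 0, 0.43, 1]]}}

```text
time_s: 2.1
tool_pos: [0.4985, 0.2296, 0.2224]
tool_rot: [179.9, 0.2, 85.3]
force: [-0.3, 0.5, -0.3]
grip_width: 0.0866
grasp_force: 0.0
```

Run:
```python
from h import *
w=viewer.get_calibration('wrist'); im=viewer.read_camera('wrist')
cv2.imwrite('pics/w1.png',cv2.cvtColor(im,cv2.COLOR_RGB2BGR))
print(env.get_obs()['tool_pos'],env.get_obs()['tool_rot'])
import json
json.dump({k:np.array(v).tolist() for k,v in w.items()},open('w1.json','w'))
for t in('comb','rack'):
    for k in masks_of('wrist',t)[:1]:
        ys,xs=np.nonzero(k['pixels']); r=cv2.minAreaRect(np.c_[xs,ys].astype(np.float32)); b=cv2.boxPoints(r)
        print(t,k['conf'],np.round(b).tolist(),[np.round(onz(w,q,.08 if t=='comb' else .008),3).tolist() for q in b])
```

```text
[0.49657364 0.23367297 0.222551  ] [1.79950689e+02 6.22038690e-02 8.55801770e+01]
comb 0.9 [[277.0, 259.0], [278.0, 132.0], [292.0, 132.0], [291.0, 259.0]] [[0.516, 0.139, 0.08], [0.525, 0.268, 0.08], [0.538, 0.266, 0.08], [0.531, 0.138, 0.08]]
```

View pics/w1.png

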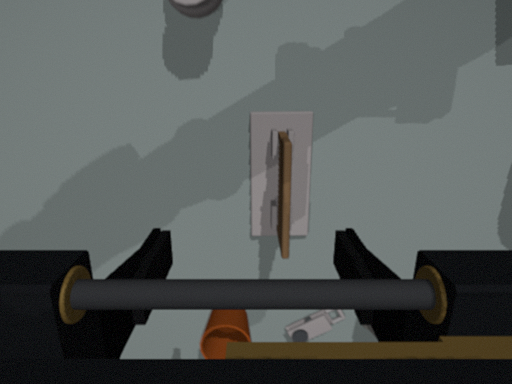

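Run:
```python
from h import *
row([.530,.198,.10],[180,0,85.5]); row([.530,.198,.053],[180,0,85.5])
```

```text
row [-0.1917, 0.1917, 0.6131, -0.0001, -0.0005, 0.0095]
row [-0.1919, 0.1917, 0.8481, -0.0001, -0.0005, 0.0095]
```

Call:
{"name": "apply_moves", "arguments": {"moves": [[-0.19, 0.19, 0.3, 0, 0, 0.01, 1], [-0.19, 0.19, 0.6, 0, 0, 0.01, 1], [-0.19, 0.19, 0.6, 0, 0, 0.01, 0.5], [-0.19, 0.19, 0.73, 0, 0, 0.01, 0.5], [-0.19, 0.19, 0.85, 0, 0, 0.01, 0.5], [-0.19, 0.19, 0.85, 0, 0, 0.01, 0.5], [-0.19, 0.19, 0.85, 0, 0, 0.01, 0], [-0.19, 0.19, 0.85, 0, 0, 0.01, 0], [-0.19, 0.19, 0.85, 0, 0, 0.01, 0], [-0.19, 0.19, 0.85, 0, 0, 0.01, 0], [-0.19, 0.19, 0.85, 0, 0, 0.01, 0], [-0.19, 0.19, 0.85, 0, 0, 0.01, 0]], "grip_force": 35}}

```text
time_s: 3.45
tool_pos: [0.5299, 0.1981, 0.0529]
tool_rot: [180.0, -0.0, 85.4]
force: [-0.4, -0.8, -0.2]
grip_width: 0.0152
grasp_force: 0.0
```

Call:
{"name": "apply_moves", "arguments": {"moves": [[0, 0, 0, 0, 0, 0, 0], [0, 0, 0, 0, 0, 0, 0], [0, 0, 0, 0, 0, 0, 0], [0, 0, 0, 0, 0, 0, 0]]}}

```text
time_s: 3.85
tool_pos: [0.5299, 0.1981, 0.0527]
tool_rot: [180.0, -0.0, 85.4]
force: [0.3, -0.7, 1.7]
grip_width: 0.0076
grasp_force: 35.0
```

Call:
{"name": "apply_moves", "arguments": {"moves": [[0, 0, -0.2, 0, 0, 0, 0], [0, 0, -0.45, 0, 0, 0, 0], [0, 0, -0.7, 0, 0, 0, 0], [-0.2, 0, -0.9, 0, 0, 0, 0], [-0.4, 0, -1, 0, 0, 0, 0], [-0.6, 0, -1, 0, 0, -0.08, 0], [-0.8, 0, -1, 0, 0, -0.08, 0], [-1, 0, -1, 0, 0, -0.08, 0]]}}

```text
time_s: 4.65
tool_pos: [0.5133, -0.0029, 0.2526]
tool_rot: [180.0, -0.0, 92.3]
force: [1.3, -0.3, -0.8]
grip_width: 0.0079
grasp_force: 35.0
```

Call:
{"name": "apply_moves", "arguments": {"moves": [[-0.25, 0, 0, 0, 0, 0, 0], [-0.5, 0, 0, 0, 0, 0, 0], [-0.75, 0, 0, 0, 0, 0, 0], [-1, 0, 0, 0, 0, 0, 0], [-1, 0, 0, 0, 0, 0, 0]]}}

```text
time_s: 5.15
tool_pos: [0.5194, -0.2104, 0.2527]
tool_rot: [-180.0, 0.3, 91.6]
force: [-0.8, -0.3, -0.5]
grip_width: 0.0079
grasp_force: 35.0
```

Run:
```python
from h import *
o=env.get_obs(); print(o['tool_pos'],o['tool_rot'],o['qpos'],o['grip_width'])
row([.525,-.25,.25],[180,0,92.5])
```

```text
[ 0.51938264 -0.21043524  0.25271641] [-179.96393654    0.30355567   91.56839998] [-17.92462066   7.29410087  40.85365579  94.94887328  -4.54922426
  79.46162282  25.09343497] 0.007949187150241009
row [-0.1984, 0.0227, 0.0146, -0.0004, 0.0035, -0.0108]
```

```bash
cat > look.py <<'E'
import sys,json
from h import *
n=sys.argv[1]
env_t=env.get_obs(); w=viewer.get_calibration('wrist'); im=viewer.read_camera('wrist')
cv2.imwrite(f'pics/{n}.png',cv2.cvtColor(im,cv2.COLOR_RGB2BGR))
json.dump({k:np.array(v).tolist() for k,v in w.items()},open(n+'.json','w'))
print(env_t['tool_pos'],env_t['tool_rot'])
E
python3 look.py w2
```

```text
[ 0.51938264 -0.21043524  0.25271641] [-179.96393654    0.30355567   91.56839998]
```

View pics/w2.png

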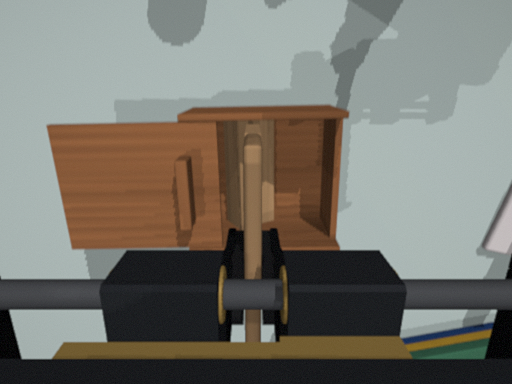

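Run:
```python
import cv2
a=cv2.imread('pics/w2.png')[95:255,160:360]
cv2.imwrite('pics/c.png',cv2.resize(a,None,fx=3.7,fy=3.7,interpolation=3))
```

```text
(no output)
```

View pics/c.png

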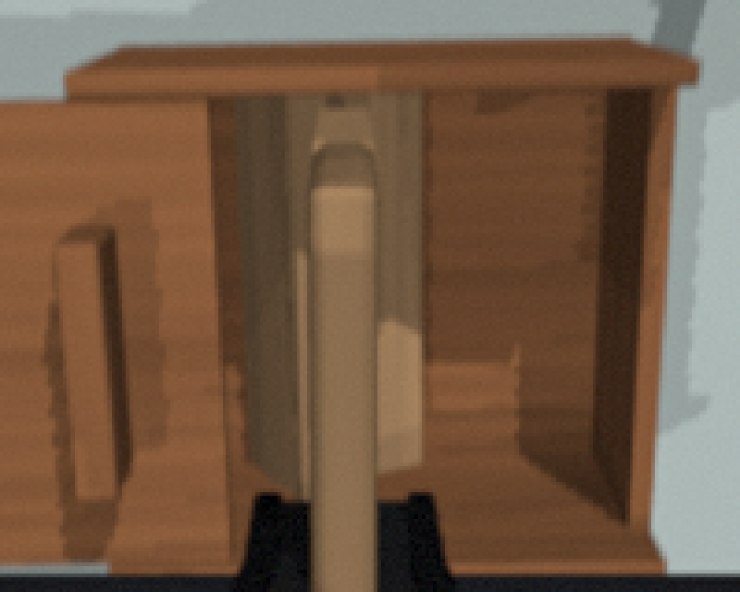

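Run:
```python
from h import *; import json
w=json.load(open('w2.json')); f=lambda x,y:(160+x/3.7,95+y/3.7)
print('cam',np.round(w['position'],3))
P={}
for n,p,z in [('c1',(698,62),.089),('c2',(68,72),.089),('c3in',(665,565),.089),('c4in',(108,565),.089),('farwall out',(676,90),.068),('farwall out2',(652,520),.068),('farwall in',(650,90),.068),('farwall in2',(628,520),.068),
 ('ledge1',(425,95),.0159),('ledge2',(422,465),.0159),('fo1',(237,98),.0472),('fo2',(250,460),.0472),('fi1',(287,98),.0412),('fi2',(299,490),.0412),('lid1',(208,98),.087),('lid2',(232,565),.087),('h1',(57,240),.114),('h1b',(108,235),.114),('h2',(78,498),.114),('h2b',(115,497),.114),
 ]:
    P[n]=onz(w,f(*p),z); print(n,np.round(P[n],4))
```

```text
cam [ 0.517 -0.127  0.414]
c1 [ 0.6085 -0.1521  0.089 ]
c2 [ 0.4474 -0.1591  0.089 ]
c3in [ 0.6154 -0.2952  0.089 ]
c4in [ 0.4533 -0.2997  0.089 ]
farwall out [ 0.6092 -0.1614  0.068 ]
farwall out2 [ 0.6162 -0.2909  0.068 ]
farwall in [ 0.6021 -0.1616  0.068 ]
farwall in2 [ 0.6088 -0.2911  0.068 ]
ledge1 [ 0.5441 -0.1704  0.0159]
ledge2 [ 0.5491 -0.2969  0.0159]
fo1 [ 0.4873 -0.1693  0.0472]
fo2 [ 0.4916 -0.2833  0.0472]
fi1 [ 0.5016 -0.1696  0.0412]
fi2 [ 0.5073 -0.2961  0.0412]
lid1 [ 0.483  -0.1649  0.087 ]
lid2 [ 0.4893 -0.2997  0.087 ]
h1 [ 0.4484 -0.1973  0.114 ]
h1b [ 0.461  -0.1957  0.114 ]
h2 [ 0.4509 -0.2669  0.114 ]
h2b [ 0.4607 -0.2663  0.114 ]
```

```bash
cat >> h.py <<'E'
YB=2.7; e=np.array([np.cos(np.radians(YB)),np.sin(np.radians(YB)),0]); n=np.array([-e[1],e[0],0]); Z=np.array([0,0,1.])
th=np.radians(30); up=e*np.sin(th)+Z*np.cos(th); q=e*np.cos(th)-Z*np.sin(th)
RT=np.c_[n,q,-up]
S=(.5192-.028+.001)*e+(-.255)*n+.010*Z; L=.0447
def ins(a,p,dn=0): row(S+(a+L)/1*up+p*q+dn*n,RT)
def where():
    o=env.get_obs(); d=o['tool_pos']-L*up-S; F=np.array(o['force'])
    T=rot(o['tool_rot'])
    print('t',o['time_s'],'a,p,n mm',np.round(1e3*np.array([d@up,d@q,d@n]),1),'F up,q,n',np.round([F@up,F@q,F@n],1),'M',np.round(o['wrist_torque'],2),'tilt err',np.round(R.from_matrix(RT.T@T).as_rotvec(degrees=True),2),'w',round(o['grip_width'],4),o['grasp_force'])
E
python3 - <<'E'
from h import *; import json
w=json.load(open('w2.json')); E_=onz(w,(252.7,145.5),.2797)
B=rot([-179.96,.30,91.57]); print('comb end in tool',B.T@(E_-np.array([.51938,-.21044,.25272])))
print(R.from_matrix(RT).as_euler('xyz',degrees=True))
ins(.120,.010)
E
```

```text
comb end in tool [ 0.05882246 -0.00014475 -0.02728827]
[-150.     0.    92.7]
row [-0.1174, 0.3682, 0.5236, 0.3485, -0.0015, -0.0104]
```

Call:
{"name": "apply_moves", "arguments": {"moves": [[-0.03, 0.18, 0, 0.1, 0, -0.01, 0], [-0.06, 0.37, 0, 0.2, 0, -0.01, 0], [-0.11, 0.37, 0.1, 0.3, 0, -0.01, 0], [-0.11, 0.37, 0.3, 0.35, 0, -0.01, 0], [-0.11, 0.37, 0.52, 0.35, 0, -0.01, 0], [-0.11, 0.37, 0.52, 0.35, 0, -0.01, 0], [-0.11, 0.37, 0.52, 0.35, 0, -0.01, 0]]}}

```text
time_s: 5.9
tool_pos: [0.5963, -0.2195, 0.1492]
tool_rot: [-149.8, -0.2, 93.1]
force: [0.0, -0.3, 0.9]
grip_width: 0.0078
grasp_force: 35.0
```

Run:
```python
from h import *
where(); print(env.get_obs()['qpos']); ins(.050,.012,.001)
```

```text
t 5.9 a,p,n mm [122.4  11.    7.6] F up,q,n [ 0.8 -0.4 -0.3] M [-0.11 -0.57 -0.01] tilt err [ 0.16 -0.02 -0.5 ] w 0.0078 34.99968532472849
[ -7.31733085  46.53692875  38.0812992   63.92070266 -12.27099824
 104.0870477   30.66712304]
row [-0.033, 0.0058, 0.362, -0.0019, 0.0002, 0.0058]
```

Call:
{"name": "apply_moves", "arguments": {"moves": [[-0.03, 0.005, 0.12, 0, 0, 0.006, 0], [-0.03, 0.005, 0.24, 0, 0, 0.006, 0], [-0.03, 0.005, 0.36, 0, 0, 0.006, 0], [-0.03, 0.005, 0.36, 0, 0, 0.006, 0], [-0.03, 0.005, 0.36, 0, 0, 0.006, 0]]}}

```text
time_s: 6.4
tool_pos: [0.5634, -0.2281, 0.0902]
tool_rot: [-150.3, 0.1, 92.7]
force: [0.4, 0.6, -0.8]
grip_width: 0.0079
grasp_force: 35.0
```

```bash
python3 - <<'E'
from h import *
where(); print(env.get_obs()['qpos']); ins(.029,.012,.001)
E
python3 look.py w3
```

```text
t 6.4 a,p,n mm [54.7 11.7  0.7] F up,q,n [-0.5  0.8  0.5] M [-0.07 -0.62 -0.06] tilt err [-0.29 -0.05  0.06] w 0.0079 34.99987003393471
[ -8.53854871  45.4554428   38.10174895  73.26972741 -12.03573064
  95.74136772  30.99357199]
row [0.0018, 0.0008, 0.1284, 0.0034, 0.0006, -0.0008]
[ 0.56340813 -0.22805045  0.09020918] [-1.50288144e+02  7.65730160e-02  9.26694021e+01]
```

View pics/w3.png

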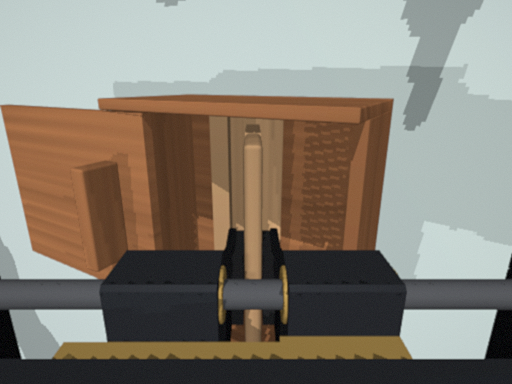

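Call:
{"name": "apply_moves", "arguments": {"moves": [[0, 0, 0.05, 0.003, 0, 0, 0], [0, 0, 0.1, 0.003, 0, 0, 0], [0, 0, 0.125, 0.003, 0, 0, 0], [0, 0, 0.125, 0.003, 0, 0, 0], [0, 0, 0.125, 0.003, 0, 0, 0]]}}

```text
time_s: 6.95
tool_pos: [0.5498, -0.2284, 0.065]
tool_rot: [-149.7, 0.1, 92.7]
force: [2.0, 0.5, 5.9]
grip_width: 0.0078
grasp_force: 35.0
```

Run:
```python
from h import *
where()
```

```text
t 6.95 a,p,n mm [26.  12.5  1. ] F up,q,n [ 6.1 -1.2  0.4] M [ 0.09 -0.28 -0.09] tilt err [ 0.28 -0.04  0.03] w 0.0078 35.001062247902155
```

Call:
{"name": "apply_moves", "arguments": {"moves": [[0, -0.01, 0, 0, 0, 0, 0], [0, -0.02, 0, 0, 0, 0, 0], [0, -0.03, 0, 0, 0, 0, 0], [0, -0.04, 0, 0, 0, 0, 0], [0, -0.04, 0, 0, 0, 0, 0]]}}

```text
time_s: 7.45
tool_pos: [0.5437, -0.2286, 0.0685]
tool_rot: [-149.8, 0.1, 92.7]
force: [5.5, 0.6, 3.8]
grip_width: 0.0078
grasp_force: 35.0
```

Run:
```python
from h import *
where()
```

```text
t 7.45 a,p,n mm [26.   5.5  1.1] F up,q,n [6.1 2.9 0.4] M [ 0.08 -1.27 -0.03] tilt err [ 0.15 -0.05  0.01] w 0.0078 35.00125936930999
```

Call:
{"name": "apply_moves", "arguments": {"moves": [[0, -0.01, 0, 0, 0, 0, 0], [0, -0.02, 0, 0, 0, 0, 0], [0, -0.02, 0, 0, 0, 0, 0]]}}

```text
time_s: 7.75
tool_pos: [0.5377, -0.2291, 0.0698]
tool_rot: [-149.5, 0.0, 92.6]
force: [0.1, -0.2, -0.6]
grip_width: 0.0078
grasp_force: 35.0
```

Run:
```python
from h import *
where()
```

```text
t 7.75 a,p,n mm [24.2 -0.3  0.9] F up,q,n [-0.5  0.4 -0.2] M [-0.06 -0.64 -0.05] tilt err [0.47 0.01 0.08] w 0.0078 34.99969845637679
```

Call:
{"name": "apply_moves", "arguments": {"moves": [[0, -0.006, 0, -0.005, 0, 0, 0], [0, -0.012, 0, -0.005, 0, 0, 0], [0, -0.012, 0, -0.005, 0, 0, 0]]}}

```text
time_s: 8.05
tool_pos: [0.5368, -0.2289, 0.0708]
tool_rot: [-150.1, 0.0, 92.7]
force: [2.5, -1.3, -2.5]
grip_width: 0.0077
grasp_force: 35.0
```

Run:
```python
from h import *
where()
```

```text
t 8.05 a,p,n mm [24.5 -1.6  1.1] F up,q,n [-0.9  3.3 -1.4] M [-0.08 -1.32 -0.04] tilt err [-0.12  0.    0.04] w 0.0077 34.999601687304676
```

Call:
{"name": "apply_moves", "arguments": {"moves": [[0, 0.008, 0.01, 0, 0, 0, 0], [0, 0.008, 0.02, 0, 0, 0, 0], [0, 0.008, 0.03, 0, 0, 0, 0], [0, 0.008, 0.04, 0, 0, 0, 0], [0, 0.008, 0.04, 0, 0, 0, 0]]}}

```text
time_s: 8.55
tool_pos: [0.5338, -0.2292, 0.0634]
tool_rot: [-150.0, 0.0, 92.6]
force: [-0.5, 0.1, -0.4]
grip_width: 0.0078
grasp_force: 35.0
```

Run:
```python
from h import *
where()
```

```text
t 8.55 a,p,n mm [16.6 -0.6  1. ] F up,q,n [-0.6 -0.2  0.1] M [-0.05 -0.63 -0.01] tilt err [-0.05  0.    0.06] w 0.0078 34.999902276322246
```

Sliding in freely. Continue towards the bottom.

Call:
{"name": "apply_moves", "arguments": {"moves": [[0, 0, 0.01, 0, 0, 0, 0], [0, 0, 0.02, 0, 0, 0, 0], [0, 0, 0.035, 0, 0, 0, 0], [0, 0, 0.05, 0, 0, 0, 0], [0, 0, 0.065, 0, 0, 0, 0], [0, 0, 0.07, 0, 0, 0, 0], [0, 0, 0.07, 0, 0, 0, 0]]}}

```text
time_s: 9.25
tool_pos: [0.5271, -0.2294, 0.0513]
tool_rot: [-150.1, 0.0, 92.7]
force: [0.4, 0.3, -0.9]
grip_width: 0.0079
grasp_force: 35.0
```

Run:
```python
from h import *
where(); print(env.get_obs()['qpos'])
```

```text
t 9.25 a,p,n mm [ 2.8 -0.3  1. ] F up,q,n [-0.6  0.8  0.3] M [-0.06 -0.61  0.01] tilt err [-0.08 -0.    0.04] w 0.0079 34.99989132396877
[ -9.67564469  44.13934496  38.13472922  80.86231681 -11.58745972
  89.86750275  31.55969029]
```

Call:
{"name": "apply_moves", "arguments": {"moves": [[0, 0, 0.005, 0, 0, 0, 0], [0, 0, 0.01, 0, 0, 0, 0], [0, 0, 0.015, 0, 0, 0, 0], [0, 0, 0.018, 0, 0, 0, 0], [0, 0, 0.018, 0, 0, 0, 0]]}}

```text
time_s: 9.75
tool_pos: [0.5258, -0.2296, 0.0488]
tool_rot: [-150.1, 0.0, 92.7]
force: [1.4, 0.2, 2.6]
grip_width: 0.0075
grasp_force: 35.0
```

Run:
```python
from h import *
where()
```

```text
t 9.75 a,p,n mm [ 0.  -0.2  0.9] F up,q,n [ 3.  -0.1  0.2] M [ 0.04 -0.48 -0.03] tilt err [-0.13 -0.03  0.04] w 0.0075 35.00037747435272
```

Call:
{"name": "apply_moves", "arguments": {"moves": [[0, 0, 0.005, 0, 0, 0, 0], [0, 0, 0.007, 0, 0, 0, 0], [0, 0, 0.007, 0, 0, 0, 0]]}}

```text
time_s: 10.05
tool_pos: [0.5258, -0.2296, 0.0488]
tool_rot: [-150.2, 0.1, 92.7]
force: [2.8, 1.4, 6.8]
grip_width: 0.0078
grasp_force: 35.0
```

Run:
```python
from h import *
where()
```

```text
t 10.05 a,p,n mm [-0.  -0.1  0.9] F up,q,n [ 7.3 -1.   1.3] M [ 0.15 -0.02 -0.16] tilt err [-0.2  -0.05  0.03] w 0.0078 35.00163787510246
```

Call:
{"name": "apply_moves", "arguments": {"moves": [[0, 0, -0.007, 0, 0, 0, 0], [0, 0, -0.007, 0, 0, 0, 0.35], [0, 0, -0.007, 0, 0, 0, 0.35], [0, 0, -0.007, 0, 0, 0, 0.35], [0, 0, -0.007, 0, 0, 0, 0.35], [0, 0, -0.007, 0, 0, 0, 0.35], [0, 0, -0.007, 0, 0, 0, 0.35], [0, 0, -0.007, 0, 0, 0, 0.35]]}}

```text
time_s: 10.85
tool_pos: [0.5254, -0.2296, 0.0484]
tool_rot: [-150.1, 0.0, 92.7]
force: [-0.2, -0.2, 0.5]
grip_width: 0.0304
grasp_force: 0.0
```

Call:
{"name": "apply_moves", "arguments": {"moves": [[0, 0, -0.05, 0, 0, 0, 0.35], [0, 0, -0.15, 0, 0, 0, 0.35], [0, 0, -0.3, 0, 0, 0, 0.35], [0, 0, -0.5, 0, 0, 0, 0.35], [0, 0, -0.7, 0, 0, 0, 0.35], [0, 0, -0.8, 0, 0, 0, 0.35], [0, 0, -0.8, 0, 0, 0, 0.35]]}}

```text
time_s: 11.55
tool_pos: [0.6076, -0.2262, 0.1902]
tool_rot: [-150.4, 0.2, 92.8]
force: [-0.5, -0.2, -1.6]
grip_width: 0.0305
grasp_force: 0.0
```

```bash
python3 look.py w4
python3 - <<'E'
from h import *
where()
# handle: e≈.446, n range
h=[np.array(v) for v in([.4484,-.1973],[.461,-.1957],[.4509,-.2669],[.4607,-.2663])]
m=np.mean(h,axis=0); print('handle',m)
H=np.r_[m,.114]
row(np.r_[m,.16],[180,0,92.7])
E
```

```text
[ 0.6075821  -0.22617427  0.1902441 ] [-150.41968876    0.18110354   92.76992541]
t 11.6 a,p,n mm [161.   -0.2   0.5] F up,q,n [-1.5  0.2  0.1] M [-0.06 -0.53  0.02] tilt err [-0.25 -0.1   0.05] w 0.0303 0.0
handle [ 0.45525 -0.23155]
row [0.009, -0.5854, 0.4972, -0.3462, 0.0013, -0.0003]
```

View pics/w4.png

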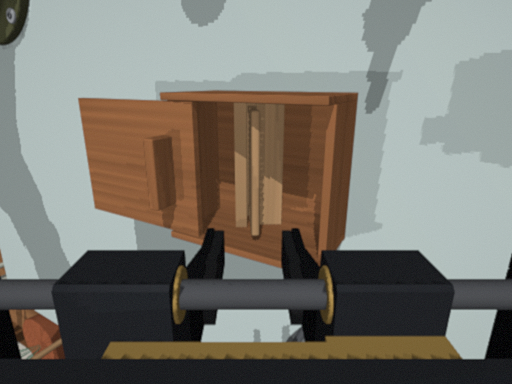

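Call:
{"name": "apply_moves", "arguments": {"moves": [[0, -0.2, 0.1, -0.1, 0, 0, 0.6], [0, -0.4, 0.25, -0.2, 0, 0, 0.6], [0.01, -0.585, 0.4, -0.3, 0, 0, 0.6], [0.01, -0.585, 0.497, -0.346, 0, 0, 0.6], [0.01, -0.585, 0.497, -0.346, 0, 0, 0.6], [0.01, -0.585, 0.497, -0.346, 0, 0, 0.6], [0.01, -0.585, 0.497, -0.346, 0, 0, 0.6]]}}

```text
time_s: 12.3
tool_pos: [0.4547, -0.2302, 0.1594]
tool_rot: [-179.9, 0.0, 92.7]
force: [-0.3, -0.2, 0.6]
grip_width: 0.0521
grasp_force: 0.0
```

Run:
```python
from h import *
o=env.get_obs(); print(o['tool_pos'],o['tool_rot'],o['force'],o['grip_width'])
row([.455,-.2315,.097],[180,0,92.7])
```

```text
[ 0.45470913 -0.23017698  0.15941409] [-1.79882566e+02  6.27743038e-03  9.27197753e+01] [-0.30643577 -0.20208419  0.63622082] 0.052056895262372394
row [-0.0066, 0.0018, 0.3121, -0.0014, 0.0001, 0.0002]
```

Call:
{"name": "apply_moves", "arguments": {"moves": [[0, 0, 0.1, 0, 0, 0, 0.6], [0, 0, 0.2, 0, 0, 0, 0.6], [0, 0, 0.27, 0, 0, 0, 0.6], [0, 0, 0.31, 0, 0, 0, 0.6], [0, 0, 0.31, 0, 0, 0, 0.22], [0, 0, 0.31, 0, 0, 0, 0.22], [0, 0, 0.31, 0, 0, 0, 0.22], [0, 0, 0.31, 0, 0, 0, 0.22], [0, 0, 0.31, 0, 0, 0, 0.22], [0, 0, 0.31, 0, 0, 0, 0.22]], "grip_force": 10}}

```text
time_s: 13.3
tool_pos: [0.4543, -0.2309, 0.0976]
tool_rot: [-179.9, 0.0, 92.7]
force: [-0.5, 0.1, -0.1]
grip_width: 0.0203
grasp_force: 0.0
```

Call:
{"name": "apply_moves", "arguments": {"moves": [[0, 0.03, 0, 0, 0, 0, 0.22], [0, 0.07, 0, 0, 0, 0, 0.22], [0, 0.12, 0, 0, 0, 0, 0.22], [0, 0.17, 0, 0, 0, 0, 0.22], [0, 0.22, 0, 0, 0, 0, 0.22], [0, 0.27, 0, 0, 0, 0, 0.22], [0, 0.32, 0, 0, 0, 0, 0.22], [0, 0.37, 0, 0, 0, 0, 0.22], [0, 0.42, 0, 0, 0, 0, 0.22], [0, 0.47, 0, 0, 0, 0, 0.22], [0, 0.52, 0, 0, 0, 0, 0.22], [0, 0.56, 0, 0, 0, 0, 0.22], [0, 0.58, 0, 0, 0, 0, 0.22], [0, 0.58, 0, 0, 0, 0, 0.22]]}}

```text
time_s: 14.7
tool_pos: [0.5709, -0.2251, 0.0968]
tool_rot: [-179.9, 0.0, 92.7]
force: [0.6, 0.2, -0.6]
grip_width: 0.019
grasp_force: 0.0
```

Call:
{"name": "apply_moves", "arguments": {"moves": [[0, 0.01, 0, 0, 0, 0, 0.22], [0, 0.02, 0, 0, 0, 0, 0.22], [0, 0.03, 0, 0, 0, 0, 0.22], [0, 0.04, 0, 0, 0, 0, 0.22], [0, 0.05, 0, 0, 0, 0, 0.22], [0, 0.06, 0, 0, 0, 0, 0.22], [0, 0.065, 0, 0, 0, 0, 0.22], [0, 0.065, 0, 0, 0, 0, 0.22]]}}

```text
time_s: 15.5
tool_pos: [0.5833, -0.2247, 0.0969]
tool_rot: [-179.9, 0.0, 92.7]
force: [-1.4, 0.5, 0.5]
grip_width: 0.0189
grasp_force: 0.3
```

Call:
{"name": "apply_moves", "arguments": {"moves": [[0, 0.008, 0, 0, 0, 0, 0.22], [0, 0.016, 0, 0, 0, 0, 0.22], [0, 0.022, 0, 0, 0, 0, 0.22], [0, 0.022, 0, 0, 0, 0, 0.22]]}}

```text
time_s: 15.9
tool_pos: [0.5842, -0.2247, 0.0967]
tool_rot: [-179.5, -0.1, 92.6]
force: [-9.3, 2.7, 6.5]
grip_width: 0.0192
grasp_force: 4.7
```

Call:
{"name": "apply_moves", "arguments": {"moves": [[0, -0.03, 0, 0, 0, 0, 0.22], [0, -0.03, 0, 0, 0, 0, 0.5], [0, -0.03, 0, 0, 0, 0, 0.5], [0, -0.03, 0, 0, 0, 0, 0.5], [0, -0.03, 0, 0, 0, 0, 0.5], [0, -0.03, -0.2, 0, 0, 0, 0.5], [0, -0.03, -0.45, 0, 0, 0, 0.5], [0.25, -0.03, -0.7, 0, 0, 0, 0.5], [0.5, -0.03, -0.9, 0, 0, 0, 0.5], [0.75, -0.03, -0.9, 0, 0, 0, 0.5], [0.95, -0.03, -0.9, 0, 0, 0, 0.5], [0.95, -0.03, -0.9, 0, 0, 0, 0.5]]}}

```text
time_s: 17.1
tool_pos: [0.5736, -0.028, 0.2779]
tool_rot: [-180.0, -0.2, 93.1]
force: [-0.5, -0.4, -0.5]
grip_width: 0.0437
grasp_force: 0.0
```

Run:
```python
from h import *
a=cv2.cvtColor(viewer.read_camera('top'),cv2.COLOR_RGB2BGR)[110:290,90:440]; b=cv2.cvtColor(viewer.read_camera('scene'),cv2.COLOR_RGB2BGR)[130:290,100:350]
a=cv2.resize(a,(580,298),interpolation=3); b=cv2.resize(b,(466,298),interpolation=3)
cv2.imwrite('pics/f.png',np.vstack([a,cv2.copyMakeBorder(b,0,0,0,114,0)]))
print(env.get_obs()['tool_pos'],env.get_obs()['force'])
```

```text
[ 0.57354941 -0.02968594  0.27715351] [0.32416192 0.33521755 1.04835862]
```

View pics/f.png

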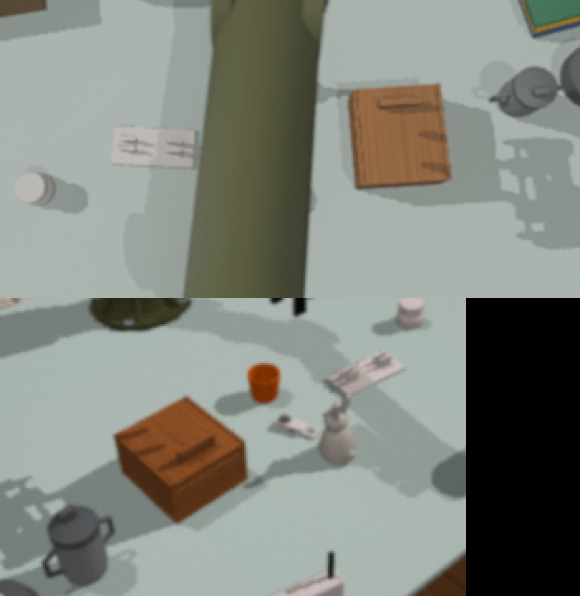

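The picture shows the lid fully shut, with the bar near the far wall at about (400,103) in the top view. The rack is empty at (155,147), and every bystander is where it started.

```bash
python3 -c "
from cell import env
print(env.sign_off())"
```

```text
the job is handed in; nothing more can be done
None
```

The comb is fully home in the leaning slot and released, the lid is shut, the bystanders are where they were, and the job was handed in at about 17 s; the highest force I read was about 12 N, when the lid met its stop.

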